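Find the unlocked tilt cover and push it open

TASK

Two of the three blue tilt covers on the black parts box are locked; one is free but looks the same. Press gently with closed fingertips on the ribbed back strips to find the cover that rocks, then push its raised front edge up and over backwards until that cover stands upright, and let go. Do everything by pressing and pushing, without gripping or lifting anything, and leave the jar, the tin and the pry tool where they are.

Things in the scene. Friction and masses are not known exactly. Their poses are not given: they have to be found in the camera images.
- caddy: fixed black box, 126 mm deep (x), 292 mm wide (y), 68 mm high, on the desk, its top closed by three blue covers side by side, 94 mm apart. Origin: centre of its underside; x points from its front to its back (away from the robot), y to its left. Two covers are locked and turn 0.03 rad at most; 1 to 3 N on the back strip turns the free one. Which one is free differs from run to run.
- cover_left (a joint): angle of the left cover, rad: 0 shut and flush; grows as its front edge rises and its back strip sinks; stop at 1.9, leaning a little back. Cover 106 mm deep, 84 wide, 5 thick; its hinge line runs along the box's y, 40 mm from its back edge and 66 mm from its front edge. The hinge is stiff: an unlocked cover stays at the angle where it is left.
- cover_left_back (a point): point on top of the left cover in the middle of its white-ribbed press strip, 24 mm behind the hinge, 68 mm above the desk when shut; moves with the cover. The press strip is 40 mm deep; the space under a free cover lets its back edge swing fully down (40 mm).
- cover_left_front (a point): middle of the left cover's front edge, 66 mm in front of the hinge, 65.5 mm above the desk when shut; moves with the cover and is above the hinge when the cover stands upright.
- cover_left_hinge (a point): middle of the left cover's hinge line, fixed to the box, 65.5 mm above the desk, 13 mm behind the box's middle.
- cover_middle (a joint): angle of the middle cover, rad: 0 shut and flush; grows as its front edge rises and its back strip sinks; stop at 1.9, leaning a little back. Cover 106 mm deep, 84 wide, 5 thick; its hinge line runs along the box's y, 40 mm from its back edge and 66 mm from its front edge. The hinge is stiff: an unlocked cover stays at the angle where it is left.
- cover_middle_back (a point): point on top of the middle cover in the middle of its white-ribbed press strip, 24 mm behind the hinge, 68 mm above the desk when shut; moves with the cover. The press strip is 40 mm deep; the space under a free cover lets its back edge swing fully down (40 mm).
- cover_middle_front (a point): middle of the middle cover's front edge, 66 mm in front of the hinge, 65.5 mm above the desk when shut; moves with the cover and is above the hinge when the cover stands upright.
- cover_middle_hinge (a point): middle of the middle cover's hinge line, fixed to the box, 65.5 mm above the desk, 13 mm behind the box's middle.
- cover_right (a joint): angle of the right cover, rad: 0 shut and flush; grows as its front edge rises and its back strip sinks; stop at 1.9, leaning a little back. Cover 106 mm deep, 84 wide, 5 thick; its hinge line runs along the box's y, 40 mm from its back edge and 66 mm from its front edge. The hinge is stiff: an unlocked cover stays at the angle where it is left.
- cover_right_back (a point): point on top of the right cover in the middle of its white-ribbed press strip, 24 mm behind the hinge, 68 mm above the desk when shut; moves with the cover. The press strip is 40 mm deep; the space under a free cover lets its back edge swing fully down (40 mm).
- cover_right_front (a point): middle of the right cover's front edge, 66 mm in front of the hinge, 65.5 mm above the desk when shut; moves with the cover and is above the hinge when the cover stands upright.
- cover_right_hinge (a point): middle of the right cover's hinge line, fixed to the box, 65.5 mm above the desk, 13 mm behind the box's middle.
- jar: loose teal jar with ribbed lid, 55 mm across, 58 mm high, origin under its centre; stands to the left of the box; bystander
- tin: loose yellow tin, 55 mm across, 22 mm high, origin under its centre; stands to the left of the box, in front of the jar; bystander
- pry_tool: loose black nylon pry tool, 145 x 12 x 8 mm, origin under its centre, its length along its x; lies to the right of the box; bystander

How it is judged:
By the outcome, as a careful person would: the job done as asked, in the order asked, and still so for the second after the job is handed in, with the robot touching nothing.
It also fails if it takes over 51 s, if anything falls off the work surface, if the arm or the gripper's body presses on something with over 40 N, if the wrist force passes 120 N, or if a joint passes its speed limit or range.

ROBOT

A 6-joint arm with a two-finger parallel gripper is mounted at the origin on a cart in front of the work surface, level with it; the furniture and walls round the work are solid. World frame = base frame: x ahead of the robot, y to its left, z up, the work surface at z = 0. Lengths are in m, angles in degrees, forces in N, time in s.
With the tool pointing down it reaches from about 0.35 to 0.875 m from the base axis. Payload 4.2 kg.
Tool frame: the origin (TCP) lies midway between the tips of the shut fingers; the grasp point (between the pads) lies 19 mm behind it; z points along the fingers, y is the line along which they close (so a half turn about z gives the same grasp; the last joint's range is limited). The gripper opens to 87 mm and grips with 3 to 60 N. Pads are 19 mm wide; open, the fingers measure 117 mm over their backs; the gripper's body (75 mm by 190 mm) begins 51 mm behind the grasp point.
Start: joints at [-58.293, 22.042, 0.453, 0, -68.411, -14.817], TCP at [0.182, -0.598, 0.223] pointing down, gripper open.
Joint ranges: [-179.83, 179.83], [-69.29, 118.12], [-61.27, 80.66], [-181.25, 117.63], [-171.15, -9.14], [-177.46, 177.46]. Speed limits (degrees/s): [159.86, 159.86, 180, 180, 180, 180].

INTERFACE

Orientations are given as [roll, pitch, yaw] about the fixed x, y, z axes, in that order (R = Rz(yaw) Ry(pitch) Rx(roll)).
In Python, from workcell import env gives the robot as it stands. The module is installed in compiled form; this text tells all that it offers. Calls block until the motion is done:
- env.goto(position, orientation): joint-space move of the TCP to a pose.
- env.move_straight(position, rotation=None, rate=0.15, force_limit=None): straight line of the TCP; rotation=None keeps the orientation; rate is the mean speed in m/s. With force_limit (N) it stops when the force on the tool has changed by that much, and returns True; else False.
- env.set_joints(angles): joint-space move.
- env.gripper_to(opening, grasp_force=None): opening from 0.0 (shut) to 1.0 (fully open); grasp_force is the grip in N (None keeps the last); returns when the fingers have stopped.
- env.dwell(seconds).
- env.inverse_kinematics(position, orientation): joint angles nearest the present ones, or None.
- env.read_state(): the state.
- env.grab_frame(name): name is "scene" or "top" or "wrist"; returns a dict with "image" (400x640x3 uint8, blue, green, red), "fx", "fy", "cx", "cy" (pixels), "position" and "orientation" of the camera in the world. Camera axes: x right, y up, looking along -z (the intrinsics and any distortion apply to the point x, -y, -z); pixel columns grow to the right and rows downward; lengths in m; the calibration is good to about 2 mm. A picture is of the moment at which its call begins. There is no depth.
A pose or a line that the arm cannot do raises env.Unreachable and nothing moves.
- env.close_job(): hands the job in; it is judged then, once.
Trained networks look in a picture, given as the dict that the camera call returned (one of the last four; its "shot" number tells which), for a name from the list of things; names that differ only in an ending like _2 or _b are one class to them, and where a whole thing is asked for, a point or a joint stands for the part that bears it (a point fixed in the world has none). Each returns a list of dicts, best first, with "score" (0 to 1); they miss things now and then, are a little off and sometimes report something else, mostly with a low value. They report only what shows in the picture. A call takes as long as a camera call.
- env.search_frame(picture, thing): "xyz" ([x, y, z] in m, in world coordinates, good to about 4 mm: the middle of the surface that is visible of it).
- env.trace(picture, thing): "mask" (400x640 bool, what is visible of it).
The state is a dict: "clock": time; "joint_positions": joint angles; "qvel": joint speeds; "joint_torque": joint torques, N m; "position": TCP position; "tool_rot": TCP orientation; "force": force on the tool from outside, world axes, zero at the start; "wrist_torque": the same for the moment, N m; "opening": opening from 0.0 (shut) to 1.0 (fully open); "finger_force": force on a finger pad.
Only numpy, scipy, OpenCV 4.12 (cv2) and the standard library are available. Lean on these libraries where they do the work, as an engineer would, in place of code of your own. Each camera call takes 0.05 s, during which the arm holds its last target. There are 200 camera calls.

## Working session

There is one attempt and no reset: what is moved stays moved. The work goes in short steps, each a Python script; the robot and the scene stay as the last script left them, time stands still between calls to the robot, and variables do not carry over. Pictures are saved under pics/ and viewed, at most 10 in all, crops included, and the job is handed in when it is done.

```bash
mkdir -p pics; python3 - <<'E'
from workcell import env
import cv2,numpy as np
for n in ("scene","top"):
    p=env.grab_frame(n); cv2.imwrite(f"pics/{n}0.png",p["image"])
    print(n,p["fx"],p["fy"],p["cx"],p["cy"],p["position"],p["orientation"],[k for k in p])
    for t in ("caddy","cover_left","cover_left_back","cover_left_front","jar","tin","pry_tool"):
        print(t,[(np.round(d["xyz"],3).tolist(),round(d["score"],2)) for d in env.search_frame(p,t)][:4])
s=env.read_state();print(s["clock"],s["position"],s["tool_rot"],s["force"])
E
```

```text
scene 481.58749937230186 481.58749937230186 317.1506170626403 196.87208592666065 [-0.1004915   0.87346336  0.58578607] [  65.70239748    0.76781196 -144.11819362] ['image', 'fx', 'fy', 'cx', 'cy', 'position', 'orientation', 'shot']
caddy [([0.528, 0.072, 0.063], 0.67)]
cover_left [([0.566, 0.127, 0.068], 0.69)]
cover_left_back [([0.57, 0.126, 0.071], 0.78), ([0.548, -0.064, 0.068], 0.39)]
cover_left_front [([0.567, 0.124, 0.07], 0.97)]
jar [([0.58, 0.234, 0.045], 0.8)]
tin [([0.514, 0.241, 0.021], 0.67)]
pry_tool [([0.564, 0.126, 0.068], 0.32), ([0.529, 0.077, 0.067], 0.22)]
top 391.98472640556076 391.98472640556076 318.29007942380844 200.59966140719612 [ 0.49212312 -0.00638767  0.91613295] [  2.36384017  -0.31512611 -91.16088444] ['image', 'fx', 'fy', 'cx', 'cy', 'position', 'orientation', 'shot']
caddy [([0.563, 0.025, 0.064], 0.94)]
cover_left [([0.572, 0.119, 0.07], 0.85)]
cover_left_back [([0.571, 0.119, 0.069], 0.63), ([0.589, 0.216, 0.056], 0.32)]
cover_left_front [([0.574, 0.114, 0.067], 0.72)]
jar [([0.588, 0.22, 0.056], 0.61), ([0.558, 0.026, 0.066], 0.28)]
tin [([0.52, 0.234, 0.019], 0.92)]
pry_tool [([0.577, -0.174, 0.009], 0.74), ([0.563, 0.027, 0.069], 0.2)]
0.8 [ 0.18164399 -0.59800934  0.2225821 ] [-1.79997410e+02  2.41413389e-03 -1.63107719e+02] [-0.33823851  0.33538618  0.1222159 ]
```

```bash
python3 -c "
import cv2
i=cv2.imread('pics/top0.png');cv2.imwrite('pics/top0c.png',cv2.resize(i[60:330,150:510],None,fx=2.2,fy=2.2,interpolation=cv2.INTER_CUBIC))"
```

```text
(no output)
```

View pics/top0c.png

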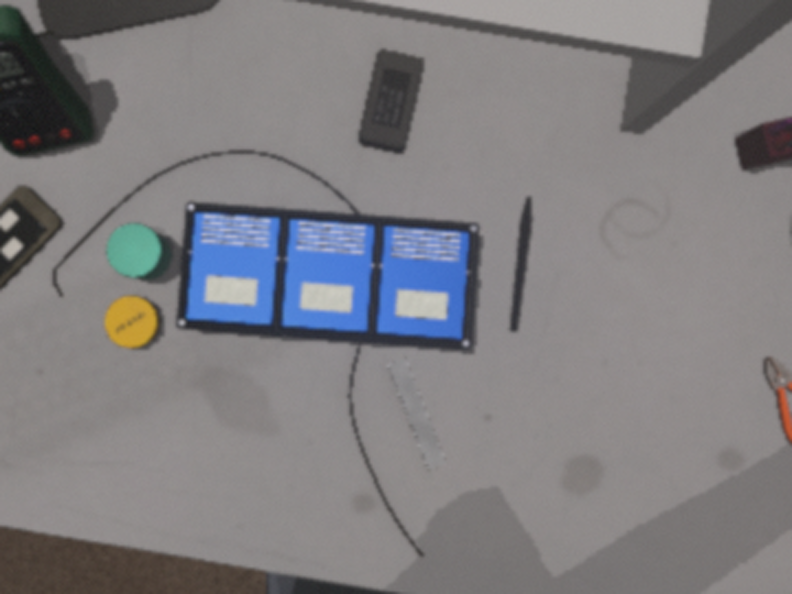

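View pics/scene0.png

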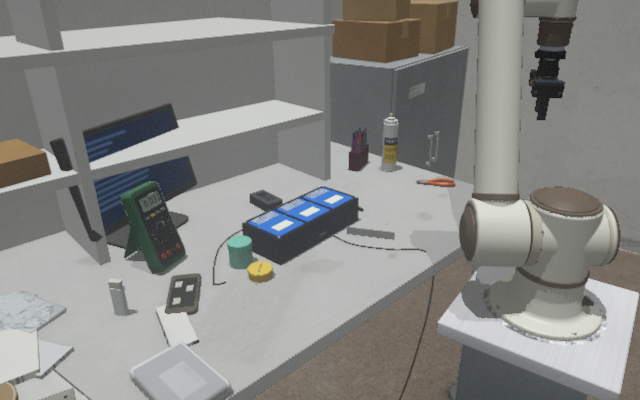

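The top view shows the box with corner screws at full-picture pixels (237,154), (365,164), (362,216) and (233,207). The jar is at (211,174), the tin at (210,206), and the pry tool runs from (390,150) to (384,210). The scene view shows a shelf behind the box. I'll fit the pose from the blue regions in both views.

```bash
cat > h.py <<'E'
from workcell import env
import cv2,numpy as np
from scipy.spatial.transform import Rotation as Ro
def ray(p,uv):
    R=Ro.from_euler("xyz",p["orientation"],degrees=True).as_matrix()
    return np.array(p["position"]),R@np.array([(uv[0]-p["cx"])/p["fx"],-(uv[1]-p["cy"])/p["fy"],-1])
def onplane(p,uv,z):
    o,d=ray(p,uv); return o+d*(z-o[2])/d[2]
def tri(p,a,q,b):
    o,d=ray(p,a);o2,d2=ray(q,b)
    A=np.array([d,-d2]).T;s=np.linalg.lstsq(A,o2-o,rcond=None)[0]
    P,Q=o+d*s[0],o2+d2*s[1]; return (P+Q)/2,np.linalg.norm(P-Q)
def blue(p):
    h=cv2.cvtColor(p["image"],cv2.COLOR_BGR2HSV)
    m=cv2.inRange(h,(100,120,60),(125,255,255))
    return m
E
python3 - <<'E'
from h import *
P={n:env.grab_frame(n) for n in("top","scene")}
C={}
for n,p in P.items():
    m=blue(p); roi=np.zeros_like(m)
    if n=="top": roi[140:230,220:380]=1
    else: roi[170:250,235:375]=1
    m=cv2.morphologyEx(m*roi,cv2.MORPH_CLOSE,np.ones((2,2)))
    cs=[c for c in cv2.findContours(m,cv2.RETR_EXTERNAL,cv2.CHAIN_APPROX_NONE)[0] if cv2.contourArea(c)>150]
    cs.sort(key=lambda c:c[:,0,0].mean()); C[n]=[]
    for c in cs:
        k=cv2.minAreaRect(c) if n=="top" else None
        hull=cv2.convexHull(c); M=cv2.moments(hull); cen=(M["m10"]/M["m00"],M["m01"]/M["m00"]); C[n].append(cen)
        print(n,cv2.contourArea(c),np.round(cen,1),onplane(p,cen,.068).round(4), k)
    if n=="top":
        for uv in ((236.8,154.1),(365.5,164.1),(361.8,215.9),(232.7,206.8)): print("screw",onplane(p,uv,.068).round(4))
for a,b in zip(C["top"],C["scene"]): print(tri(P["top"],a,P["scene"],b))
E
```

```text
top 1476.0 [256.5 182.7] [0.5686 0.1213 0.068 ] ((256.45587158203125, 182.57351684570312), (40.4190559387207, 50.159507751464844), 4.39870548248291)
top 1472.0 [299.7 185.9] [0.5598 0.0278 0.068 ] ((299.71759033203125, 185.8124237060547), (40.26007080078125, 50.1958122253418), 4.236394882202148)
top 1462.5 [342.9 189. ] [ 0.551  -0.0656  0.068 ] ((342.8984375, 188.9213104248047), (40.254581451416016, 50.01543045043945), 4.085616588592529)
screw [0.6317 0.1633 0.068 ]
screw [ 0.6044 -0.1161  0.068 ]
screw [ 0.492  -0.1052  0.068 ]
screw [0.5173 0.1735 0.068 ]
scene 1590.0 [300.6 212.2] [0.5574 0.0449 0.068 ] None
(array([0.54442538, 0.10188165, 0.09879707]), np.float64(0.051297620383470265))
```

```bash
cat >> h.py <<'E'
YAW=-5.38
ex=np.array([np.cos(np.radians(YAW)),np.sin(np.radians(YAW)),0]); ey=np.array([-ex[1],ex[0],0])
C0=np.array([.5598,.0278,0]); H={"left":.094,"middle":0.,"right":-.094}
def pt(cover,dx,z): return C0+ey*H[cover]+ex*(.013+dx)+np.array([0,0,z])   # dx: behind the hinge
def pick(pos):
    q0=np.array(env.read_state()["joint_positions"]);best=None
    for y in (YAW,YAW+180):
        q=env.inverse_kinematics(pos,[180,0,y])
        if q is not None and (best is None or np.abs(q-q0).max()<best[0]): best=(np.abs(q-q0).max(),y,np.round(q,1))
    return best
E
python3 - <<'E'
from h import *
P={n:env.grab_frame(n) for n in("top","scene")}
L={}
for n,p in P.items():
    h=cv2.cvtColor(p["image"],cv2.COLOR_BGR2HSV)
    m=cv2.inRange(h,(0,0,165),(60,90,255)); r=np.zeros_like(m)
    if n=="top": r[178:206,236:360]=1
    else: r[195:235,262:345]=1
    nn,_,st,ce=cv2.connectedComponentsWithStats(m*r)
    L[n]=sorted([(tuple(c),int(s[4])) for c,s in zip(ce[1:],st[1:]) if s[4]>40]); print(n,[(np.round(c,1).tolist(),a) for c,a in L[n]])
if len(L["top"])==len(L["scene"])==3:
    for a,b in zip(L["top"],L["scene"]): print(tri(P["top"],a[0],P["scene"],b[0]))
for c in H: print(c,pt(c,.026,.15).round(4),pick(pt(c,.026,.15)))
E
```

```text
top [([254.9, 191.6], 203), ([298.1, 194.8], 200), ([341.1, 198.1], 208)]
scene [([282.2, 224.9], 78), ([287.1, 197.1], 79), ([309.2, 211.3], 65), ([333.7, 198.9], 54)]
left [0.6074 0.1177 0.15  ] (np.float64(84.2297485588475), -5.38, array([ 25.9,  24.7,  -6.3,   0. , -59. ,  58.7]))
middle [0.5986 0.0241 0.15  ] (np.float64(81.65767327030903), -5.38, array([ 17.8,  22.9,  -9.2,   0. , -57.9,  66.8]))
right [ 0.5898 -0.0694  0.15  ] (np.float64(89.45748774788932), 174.62, array([   8.9,   22.5,   -9.9,   -0. ,  -57.6, -104.3]))
```

```bash
python3 - <<'E'
from h import *
p,q=env.grab_frame("top"),env.grab_frame("scene")
Z=[]
for a,b in zip([(254.9,191.6),(298.1,194.8),(341.1,198.1)],[(282.2,224.9),(309.2,211.3),(333.7,198.9)]):
    X,e=tri(p,a,q,b); print(X.round(4),round(e,4)); Z.append(X[2])
assert abs(np.mean(Z)-.068)<.008
env.gripper_to(0.0)
env.goto(pt("right",.026,.15),[180,0,YAW])
for c in ("right","middle","left"):
    env.move_straight(pt(c,.026,.095),rate=.2)
    env.dwell(.2); f0=env.read_state()["force"]
    env.move_straight(pt(c,.026,.078),rate=.05)
    hit=env.move_straight(pt(c,.026,.057),rate=.02,force_limit=6)
    s=env.read_state(); print(c,hit,s["position"].round(4),(s["force"]-f0).round(2),round(s["clock"],1))
    if not hit: break
    env.move_straight(pt(c,.026,.095),rate=.1)
E
```

```text
[0.5492 0.1248 0.0701] 0.0001
[0.5406 0.0318 0.0699] 0.0005
[ 0.5314 -0.0611  0.0705] 0.0002
right True [ 0.5899 -0.0694  0.0682] [0.02 0.64 4.48] 6.8
middle False [0.5987 0.0242 0.057 ] [-0.71 -0.16  2.17] 9.7
```

The right cover is locked: it stopped at 68.2 mm. The middle one gives way at 2 N, so I'll press it further, back off and look.

```bash
python3 - <<'E'
from h import *
hit=env.move_straight(pt("middle",.026,.046),rate=.03,force_limit=8)
s=env.read_state(); print(hit,s["position"].round(4),s["force"].round(2))
env.move_straight(pt("middle",.026,.16),rate=.15)
env.move_straight(pt("middle",-.15,.16),rate=.2)
p=env.grab_frame("scene"); cv2.imwrite("pics/s1.png",cv2.resize(p["image"][120:300,200:440],None,fx=3,fy=3,interpolation=cv2.INTER_CUBIC))
print(env.read_state()["clock"])
E
```

```text
False [0.598  0.024  0.0452] [0.65 0.1  0.25]
12.1917
```

View pics/s1.png

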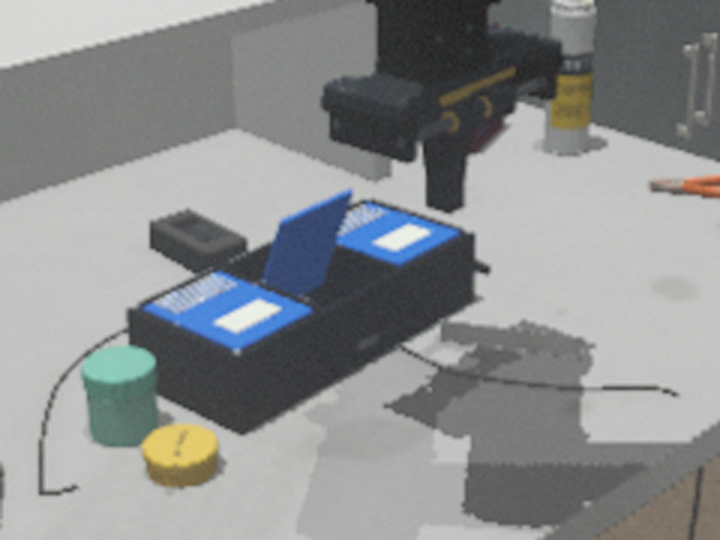

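The middle cover stands at a steep angle with its underside facing front, at crop (305,250), and the neighbours are still flush. The fingers are clear in front, at crop (445,200). Now I'll push the raised front edge backwards.

```bash
python3 - <<'E'
from h import *
env.move_straight(pt("middle",-.11,.09),rate=.15)
hit=env.move_straight(pt("middle",-.013,.09),rate=.04,force_limit=12)
s=env.read_state(); print(hit,((s["position"]-pt("middle",0,0))@ex).round(4),s["position"].round(4),s["force"].round(2))
env.dwell(.2)
env.move_straight(pt("middle",-.13,.09),rate=.15)
p=env.grab_frame("scene"); cv2.imwrite("pics/s2.png",cv2.resize(p["image"][150:270,230:390],None,fx=5,fy=5,interpolation=cv2.INTER_CUBIC))
q=env.grab_frame("top"); cv2.imwrite("pics/t2.png",cv2.resize(q["image"][130:230,220:380],None,fx=5,fy=5,interpolation=cv2.INTER_CUBIC))
def proj(p,X):
    R=Ro.from_euler("xyz",p["orientation"],degrees=True).as_matrix(); c=R.T@(X-np.array(p["position"]))
    return np.array([p["cx"]-p["fx"]*c[0]/c[2],p["cy"]+p["fy"]*c[1]/c[2]])
for th in (1.4,1.57,1.75):   # expected edge corners in the crops
    for sy in (-.042,.042):
        X=pt("middle",-.066*np.cos(th),.0655+.066*np.sin(th))+ey*sy
        print(th,sy,(5*(proj(p,X)-[230,150])).round(),(5*(proj(q,X)-[220,130])).round())
print(env.read_state()["clock"])
E
```

```text
False -0.0131 [0.5597 0.0278 0.09  ] [-0.43 -0.16  0.08]
1.4 -0.042 [422. 155.] [497. 270.]
1.4 0.042 [304. 207.] [288. 255.]
1.57 -0.042 [405. 147.] [499. 243.]
1.57 0.042 [287. 199.] [290. 227.]
1.75 -0.042 [388. 144.] [501. 214.]
1.75 0.042 [269. 195.] [293. 198.]
16.6833
```

View pics/s2.png

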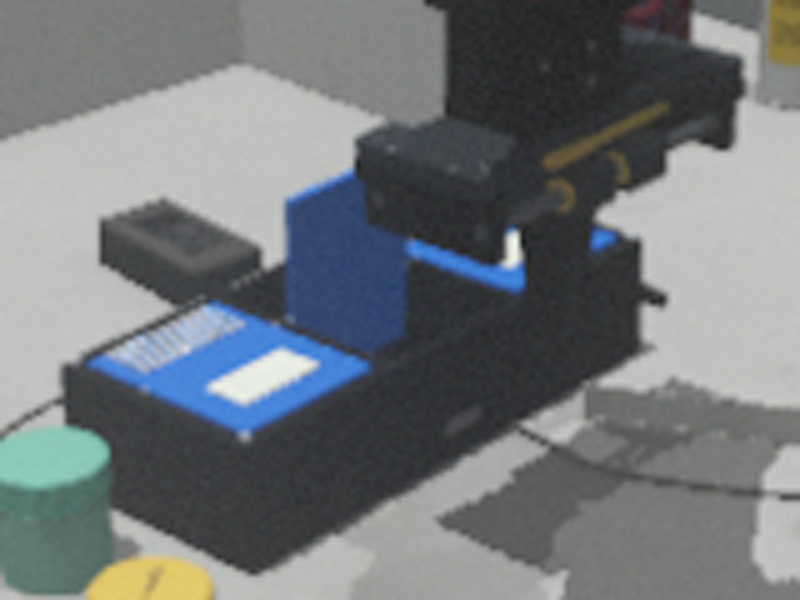

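View pics/t2.png

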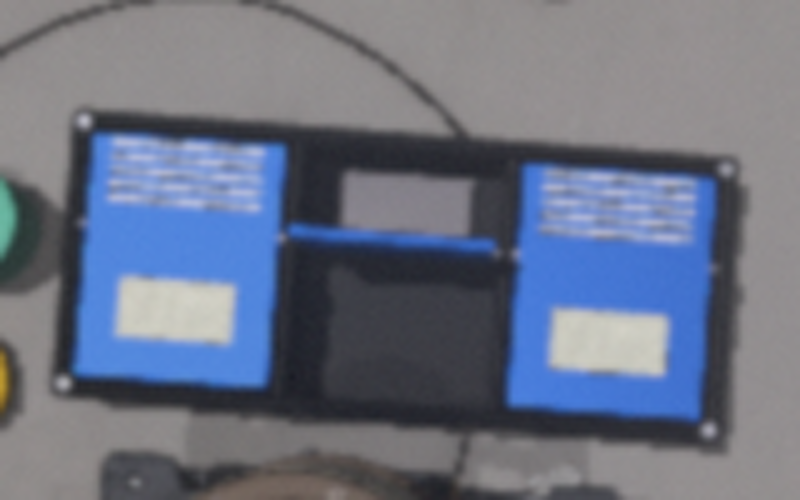

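The cover is upright. In the top view its edge shows as a thin line from (290,232) to (497,247), where 1.57 rad predicts (290,227) to (499,243), so it is at about 1.54 rad. The jar, tin and neighbouring covers look undisturbed. I'll move clear and hand in.

```bash
python3 - <<'E'
from h import *
env.move_straight(pt("middle",-.16,.22),rate=.15)
env.dwell(.3)
q=env.grab_frame("top"); m=blue(q)[160:190,278:320]; print(np.argwhere(m>0)[:,0].min()+160,np.argwhere(m>0)[:,0].max()+160)
for t in ("jar","tin","pry_tool"): print(t,[d["xyz"].round(3) if hasattr(d["xyz"],"round") else d["xyz"] for d in env.search_frame(q,t)][:1])
print(env.read_state()["clock"]); print(env.close_job())
E
```

```text
174 181
jar [[0.5901, 0.2226, 0.0558]]
tin [[0.5217, 0.2348, 0.0197]]
pry_tool [[0.5746, -0.1754, 0.0093]]
18.225
the job is handed in; nothing more can be done
None
```

The middle cover was the free one. It now stands upright at about 1.54 rad, the jar, tin and pry tool have not moved, and the job was handed in with the arm clear at about 18 s.

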